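Store a relay under the flush sliding cover of a sprung parts magazine

TASK

Open the parts magazine by pressing lightly on its flush blue cover and dragging it off the pocket, stand the yellow relay upright in the pocket and let go, then drag the cover fully home again over it. The cover has no handle and the magazine is delicate: never push on it with more than 20 N, and leave the other things on the bench where they are.

Things in the scene. Friction and masses are not known exactly. Their poses are not given: they have to be found in the camera images.
- magazine: Parts magazine, fixed. Origin: centre of the underside of its dark base plate (120 x 230 x 12 mm) on the bench; y along the cover's travel, z up. Above it a grey box, 100 (x) x 210 (y) x 44 mm, on springs: sinks 1 mm per 5 N of press from first touch, bottoms hard at 6 mm. Over 20 N from the robot anywhere breaks it. Half y > -6 mm is a solid deck 6 mm below the top, where the cover parks.
- under_cover (a point): Point on top of the base plate (12 mm above the bench) straight below the centre of the blue cover when fully home: x = 0, y = -48 mm of the magazine. The box's height setting is not known: at rest its flush top, which is also the cover's top, lies anywhere from 66 to 88 mm above the bench, so find it by touch.
- under_pocket (a point): Point on top of the base plate (12 mm above the bench) straight below the centre of the pocket: x = 0, y = -52 mm of the magazine. The pocket is 84 mm (x) x 92 mm (y) inside, open above when the cover is off; its flat floor lies 40 mm below the box's top. Walls 7 to 8 mm.
- cover (a joint): Travel (m) of the blue cover, a plate 83 (x) x 99 (y) x 4 mm with fine ribs, flush with the rails, no handle. 0: fully home over the pocket; slides along the magazine's +y to 0.094, fully open; its centre is at y = -48 mm plus travel. Stays where left; sliding takes 6 N plus 15 N per m/s, so press until the fingertips grip by friction (10 to 15 N). Starts nearly home.
- relay: Yellow relay block, about 28 (x) x 16 (y) x 27 (z) mm, about 40 g, standing on the bench. Origin: centre of its underside; z up.
- terminal_grey: Bystander: grey terminal block, 10 x 48 x 36 mm, standing on the bench. Origin: centre of its underside.
- terminal_orange: Bystander: orange terminal block, 10 x 48 x 36 mm, standing on the bench. Origin: centre of its underside.
- tape: Bystander: roll of black tape, 67 mm across, 19 mm high, lying flat. Origin: centre of its underside.
- screwdriver: Bystander: screwdriver with a yellow handle, 26 x 209 x 26 mm, lying along its y. Origin: centre of its underside.

How it is judged:
On the way, in this order (a step that is already met when the one before it is completed fails the run):
1. the cover has been dragged open by at least 75 mm (value of joint cover above 0.075 m), for 0.2 s.
2. the relay stands upright in the pocket, let go, the cover still open (x of relay in the frame of magazine between -0.042 and 0.042 m and y of relay in the frame of magazine between -0.098 and -0.006 m and z of relay in the frame of magazine between 0.015 and 0.056 m and angle between relay's own z axis and vertical below 0.2 rad and contact force between the fingers and relay below 0.1 N and value of joint cover above 0.06 m), for 0.2 s.
At the end, for the whole second after the job is handed in: The relay stands upright (within 0.2 rad) and at rest in the pocket, released, and the cover is home over it to within 3 mm of its stop (x of relay in the frame of magazine between -0.042 and 0.042 m and y of relay in the frame of magazine between -0.098 and -0.006 m and z of relay in the frame of magazine between 0.015 and 0.056 m and angle between relay's own z axis and vertical below 0.2 rad and contact force between the fingers and relay below 0.1 N and value of joint cover below 0.003 m and linear speed of relay below 0.01 m/s); the robot touches nothing.
It fails at once if the robot pushes on the magazine (its box or cover) with more than 20 N (contact force between any of the fingers, the arm and magazine above 20 N).
It fails at once if the bystanding terminal grey is moved by more than 20 mm (distance of terminal_grey from where it was at the start of the episode above 0.02 m).
It fails at once if the bystanding terminal orange is moved by more than 20 mm (distance of terminal_orange from where it was at the start of the episode above 0.02 m).
It fails at once if the bystanding tape is moved by more than 20 mm (distance of tape from where it was at the start of the episode above 0.02 m).
It fails at once if the bystanding screwdriver is moved by more than 20 mm (distance of screwdriver from where it was at the start of the episode above 0.02 m).
It also fails if it takes over 69 s, if anything falls off the work surface, if the arm or the gripper's body presses on something with over 40 N, if the wrist force passes 120 N, or if a joint passes its speed limit or range.

ROBOT

A 7-joint arm with a two-finger parallel gripper is mounted at the origin on a cart in front of the work surface, level with it; the furniture and walls round the work are solid. World frame = base frame: x ahead of the robot, y to its left, z up, the work surface at z = 0. Lengths are in m, angles in rad, forces in N, time in s.
With the tool pointing down it reaches from about 0.4 to 0.85 m from the base axis. Payload 4.5 kg.
Tool frame: the origin (TCP) lies midway between the tips of the shut fingers; the grasp point (between the pads) lies 19 mm behind it; x points along the fingers, y is the direction in which the jaws open and shut, and the axes are right-handed (so a half turn about x gives the same grasp; the last joint's range is limited). The gripper opens to 88 mm and grips with 3 to 60 N. Pads are 18 mm wide; open, the fingers measure 123 mm over their backs; the gripper's body (75 mm by 187 mm) begins 45 mm behind the grasp point.
Start: joints at [0.034, 0.689, -0.195, 1.565, 0.157, 0.902, -0.215], TCP at [0.625, 0, 0.239] pointing down, gripper open.
Joint ranges: [-3.01, 3.01], [-0.46, 2.08], [-1.47, 1.51], [0.13, 2.56], [-1, 4.14], [0.04, 2.09], [-2.66, 2.66]. Speed limits (rad/s): [2.57, 2.57, 3.14, 3.14, 3.14, 3.14, 3.14].

INTERFACE

Orientations are given as a unit quaternion [x, y, z, w].
In Python, from plant import r gives the robot as it stands.
- The arm moves only by the tool arm_command, never from a script. Its argument "plan" is a list of rows, each a list of 5 numbers: the finger opening in m, from 0 to 0.0881, then the shift along the tool's x, y, z in m, then the turn about the tool's x in rad. In form: [[grip, dx, dy, dz, roll], ...]. A call has 1 to 12 rows; each row shifts and turns the commanded pose from where the row before left it, along the tool's axes as they then stand; what a row does not reach is not made up. A row lasts 1/8 s, in which the tool goes at most 62.5 mm and 10.7 degrees, less where a joint would pass 70% of its speed; a pose out of reach is approached as far as the arm can. A call is refused whole if a number of a shift passes 0.0625 or a number of a turn 0.188, either way. A call with a gripper value outside its range is refused whole. The fingers move at their own pace and stop on an object; "force" is the grip in N (left out, the last holds). Time passes only in rows, so rows that do not move let the fingers close. It gives the time, the measured TCP pose, the force and the opening at its end, in the units of the state.
- r.get_state(): the state, without advancing time (a new reading comes with each control period).
- r.snapshot(name): name is "scene" or "side" or "wrist"; returns (picture, depth): 480x640x3 uint8, red, green, blue; 480x640 float32, m along the optical axis (not along the pixel's ray), 0 where there is no reading.
- r.calibration(name): a dict with "fx", "fy", "cx", "cy" (pixels), "eye" and "orientation" of the camera in the world; the wrist camera has in their place "mount" (4x4, takes a point from camera to tool coordinates, whose origin is the TCP and whose axes are the tool frame's). Camera axes: x right, y down, z forward; pixel columns grow to the right and rows downward; lengths in m; the calibration is good to about 2 mm. A picture is of the moment at which its call begins: read the wrist's pose just before it. calibration takes no time and is no camera call.
- r.finish_job(): hands the job in, once; it reports no verdict.
The state is a dict: "clock": time; "q": joint angles; "qd": joint speeds; "joint_torque": joint torques, N m; "tool_pos": TCP position; "eef_rot": TCP orientation; "contact_force": force on the tool from outside, world axes, zero at the start; "moment": the same for the moment, N m; "opening": opening from 0.0 (shut) to 1.0 (fully open).
Only numpy, scipy, OpenCV 4.12 (cv2) and the standard library are available. Lean on these libraries where they do the work, as an engineer would, in place of code of your own. Each camera call takes 0.05 s, during which the arm holds its last target.

## Working session

There is one attempt and no reset: what is moved stays moved. The work goes in short steps, Python scripts to look and compute and a tool call to move; the robot and the scene stay as the last step left them, time stands still between calls to the robot, and variables do not carry over. Pictures are saved under pics/ and viewed, and the job is handed in when it is done.

Besides the shell and the picture viewer there is one more tool, called after "Request:" as a command line: name --pt "numbers of a row" for each row, then --argument value for the rest. arm_command: Moves the arm, as the interface text tells. Its arguments: {"type":"object","properties":{"plan":{"type":"array","items":{"type":"array","items":{"type":"number"}}},"force":{"type":"number"}},"required":["plan"]}

```bash
ls; mkdir -p pics
python3 - <<'E'
from plant import r
import cv2,json
s=r.get_state();print(s)
for n in ["scene","side","wrist"]:
    im,d=r.snapshot(n);cv2.imwrite(f"pics/a_{n}.png",im[:,:,::-1])
    import numpy as np; np.savez(f"pics/a_{n}.npz",im=im,d=d)
    print(n,r.calibration(n))
E
```

```text
pics
{'clock': 0.0, 'q': array([ 0.03382209,  0.68998753, -0.19450359,  1.56633927,  0.15727341,
        0.90249106, -0.21506138]), 'qd': array([-0.00015359, -0.00011025, -0.000124  ,  0.00067865,  0.00098066,
        0.00042895,  0.00114148]), 'joint_torque': array([ 3.38560185e-04, -5.27571630e+01, -1.26686912e+00, -1.53434461e+01,
       -5.26333472e-02,  6.56995355e-03,  1.65937727e-04]), 'tool_pos': array([ 6.24368621e-01, -6.22031954e-05,  2.37908818e-01]), 'eef_rot': array([-0.499493  , -0.50044766,  0.50046866, -0.49958983]), 'contact_force': array([ 0.69754449,  0.41972818, -0.86474388]), 'moment': array([ 0.0112722 ,  0.02677874, -0.02613528]), 'opening': 0.998952282740714}
scene {'fx': 559.1797026103235, 'fy': 559.1797026103235, 'cx': 325.30498312141117, 'cy': 241.08105417336367, 'eye': array([ 0.07928389, -0.60523429,  0.60392454]), 'orientation': array([ 0.83305463, -0.32034818,  0.16941255, -0.417967  ])}
side {'fx': 506.0130357286945, 'fy': 506.0130357286945, 'cx': 323.7874801436562, 'cy': 244.23769238200262, 'eye': array([ 0.38523396, -0.8215304 ,  0.50143319]), 'orientation': array([ 0.85444396, -0.1229006 ,  0.05846662, -0.50140066])}
wrist {'fx': 344.37855297239605, 'fy': 344.37855297239605, 'cx': 319.0238657514219, 'cy': 236.48255063178632, 'mount': array([[-3.26081060e-05, -3.17796092e-01,  9.48159081e-01,
        -1.45666906e-01],
       [ 9.99999973e-01, -2.28880258e-04, -4.23232211e-05,
        -6.14812080e-04],
       [ 2.30465049e-04,  9.48159054e-01,  3.17796090e-01,
        -8.32204445e-02],
       [ 0.00000000e+00,  0.00000000e+00,  0.00000000e+00,
         1.00000000e+00]])}
```

View pics/a_scene.png

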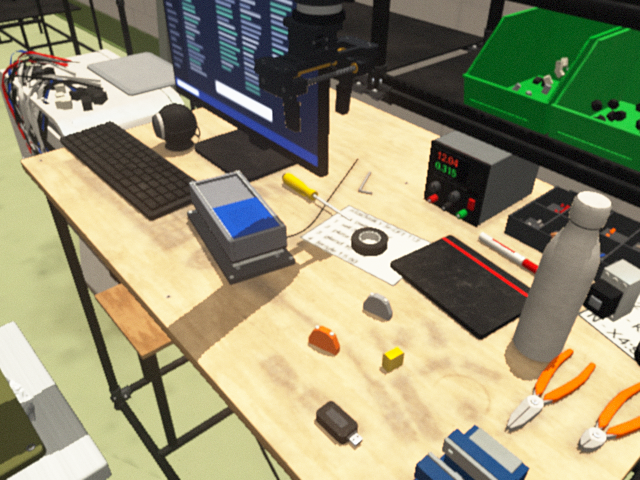

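View pics/a_side.png

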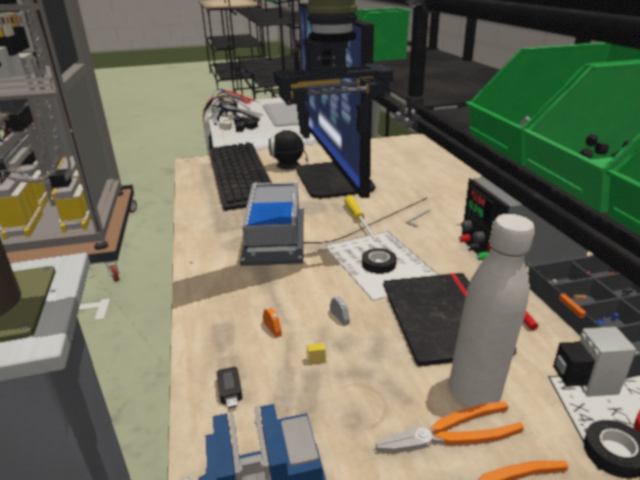

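View pics/a_wrist.png

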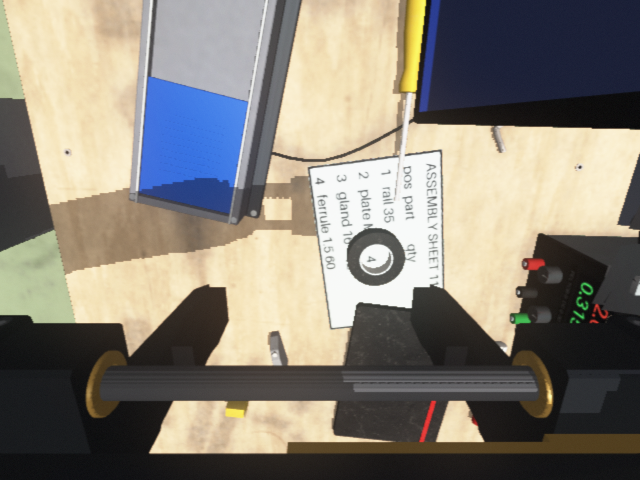

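```bash
cat > h.py <<'E'
import numpy as np,cv2
from scipy.spatial.transform import Rotation as R
def cam(r,n,st=None):
    c=r.calibration(n)
    if n=="wrist":
        T=np.eye(4);T[:3,:3]=R.from_quat(st["eef_rot"]).as_matrix();T[:3,3]=st["tool_pos"]
        M=T@c["mount"]
    else:
        M=np.eye(4);M[:3,:3]=R.from_quat(c["orientation"]).as_matrix();M[:3,3]=c["eye"]
    return c,M
def pts(c,M,d,u,v):
    z=d[v,u];p=np.stack([(u-c["cx"])/c["fx"]*z,(v-c["cy"])/c["fy"]*z,z,np.ones_like(z)])
    return (M@p)[:3].T
def plane(c,M,u,v,z):
    u=np.asarray(u,float);v=np.asarray(v,float)
    p=np.stack([(u-c["cx"])/c["fx"],(v-c["cy"])/c["fy"],np.ones_like(u)])
    w=(M[:3,:3]@p).T;e=M[:3,3];t=(z-e[2])/w[:,2]
    return e+w*t[:,None]
def mask(im,lo,hi):
    return cv2.inRange(cv2.cvtColor(im,cv2.COLOR_RGB2HSV),lo,hi)
COL=dict(blue=((105,150,90),(125,255,255)),yellow=((22,150,100),(33,255,255)),orange=((5,190,130),(16,255,255)))
E
python3 - <<'E'
from h import *
from plant import r
st=r.get_state();print(R.from_quat(st["eef_rot"]).as_matrix().round(3))
for n in ["scene","side","wrist"]:
    f=np.load(f"pics/a_{n}.npz");im,d=f["im"],f["d"];c,M=cam(r,n,st)
    for k,(lo,hi) in COL.items():
        m=mask(im,lo,hi);nn,l,s,ce=cv2.connectedComponentsWithStats(m)
        for i in range(1,nn):
            if s[i,4]<60: continue
            v,u=np.where(l==i);ok=d[v,u]>0
            p=pts(c,M,d,u[ok],v[ok])
            if len(p)==0: continue
            if p[:,0].max()>1.2:continue
            print(n,k,s[i],"med",np.median(p,0).round(3),"z5-95",np.percentile(p[:,2],[5,50,95]).round(3), "xy",np.percentile(p[:,0],[2,98]).round(3),np.percentile(p[:,1],[2,98]).round(3))
            if k=="blue": 
                q=cv2.minAreaRect(np.stack([u,v],1).astype(np.float32));b=cv2.boxPoints(q).round()
                print(cv2.minAreaRect((p[:,:2]*1000).astype(np.float32)),cv2.boxPoints(cv2.minAreaRect((p[:,:2]*1000).astype(np.float32))).round(1).tolist())
E
```

```text
[[-0.001  1.     0.   ]
 [-0.     0.    -1.   ]
 [-1.    -0.001  0.   ]]
scene blue [ 199   90  118   75 1038] med [0.71  0.276 0.101] z5-95 [0.091 0.101 0.11 ] xy [0.704 0.717] [0.1   0.505]
((709.853759765625, 305.42144775390625), (428.2113952636719, 8.127614974975586), 88.3001708984375) [[699.4000244140625, 91.5], [707.5999755859375, 91.30000305175781], [720.2999877929688, 519.2999877929688], [712.0999755859375, 519.5999755859375]]
scene blue [ 214  197   64   41 1508] med [0.513 0.057 0.077] z5-95 [0.075 0.077 0.078] xy [0.472 0.556] [0.012 0.107]
((515.3900146484375, 62.69428253173828), (111.98890686035156, 80.72146606445312), 75.66057586669922) [[462.3999938964844, 18.399999618530273], [540.5999755859375, -1.600000023841858], [568.4000244140625, 106.9000015258789], [490.20001220703125, 126.9000015258789]]
scene blue [449 426  79  54 992] med [ 0.42  -0.481  0.099] z5-95 [0.077 0.099 0.1  ] xy [0.412 0.456] [-0.512 -0.443]
((434.7742919921875, -477.52667236328125), (73.06936645507812, 48.73919677734375), 89.19463348388672) [[409.8999938964844, -513.7000122070312], [458.600006103
[... 3377 characters left out ...]
0], [706.7999877929688, 167.6999969482422], [705.2000122070312, 167.8000030517578]]
wrist blue [  140    77   107   136 11027] med [0.513 0.064 0.078] z5-95 [0.076 0.078 0.079] xy [0.471 0.556] [0.013 0.11 ]
((512.3524169921875, 60.606781005859375), (98.11319732666016, 82.70219421386719), 76.2501449584961) [[460.5, 22.799999237060547], [540.9000244140625, 3.0999999046325684], [564.2000122070312, 98.4000015258789], [483.79998779296875, 118.0999984741211]]
wrist yellow [ 400    0   26   93 1545] med [0.711 0.153 0.022] z5-95 [0.015 0.022 0.025] xy [0.704 0.718] [0.112 0.185]
wrist yellow [226 408  20   9 150] med [ 0.512 -0.282  0.026] z5-95 [0.024 0.026 0.027] xy [0.501 0.524] [-0.289 -0.275]
```

Request:
arm_command --pt "0 0 -0.037 -0.02 0" --pt "0 0.02 -0.037 -0.02 0.12" --pt "0 0.03 -0.037 0 0.12" --pt "0 0.03 0 -0.02 0" --pt "0 0.03 0 0 0" --pt "0 0.02 0 0 0" --pt "0 0 0 0 0" --pt "0 0 0 0 0" --force 20

```text
clock: 1.15
tool_pos: [0.5195, 0.0639, 0.1093]
eef_rot: [0.557, 0.436, -0.556, 0.437]
contact_force: [0.2, 0.7, -0.2]
opening: 0.117
```

Run:
```python
from h import *
from plant import r
st=r.get_state();print(st);print(R.from_quat(st["eef_rot"]).as_matrix().round(3))
im,d=r.snapshot("wrist");cv2.imwrite("pics/b_wrist.png",im[:,:,::-1])
im,d=r.snapshot("side");cv2.imwrite("pics/b_side.png",im[150:300,150:400,::-1].repeat(3,0).repeat(3,1))
```

```text
{'clock': 1.15, 'q': array([-0.16194966,  0.76226759, -0.08009634,  1.98423732,  0.14261734,
        0.39937794, -0.5915577 ]), 'qd': array([ 0.00193042, -0.01398145, -0.00028781, -0.0038089 ,  0.00235841,
       -0.00250595, -0.00216908]), 'joint_torque': array([-9.92627512e-02, -4.74905992e+01,  2.76761530e-01, -7.48266667e+00,
       -2.44619662e-02, -1.27723074e-02,  4.98005866e-04]), 'tool_pos': array([0.51947132, 0.06391579, 0.10930882]), 'eef_rot': array([ 0.5565936 ,  0.43635814, -0.55598917,  0.43665911]), 'contact_force': array([ 0.18754802,  0.72594024, -0.20404351]), 'moment': array([-0.04621941,  0.00964346, -0.00078507]), 'opening': 0.11724912917625875}
[[ 0.001  0.971 -0.238]
 [ 0.    -0.238 -0.971]
 [-1.     0.001 -0.   ]]
```

View pics/b_side.png

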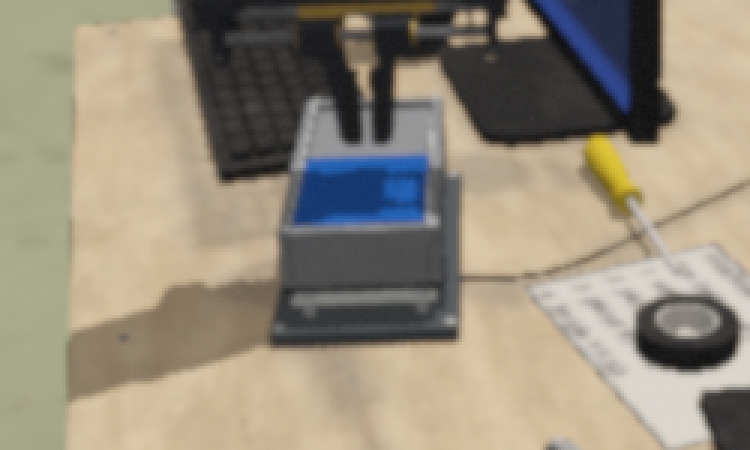

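Request:
arm_command --pt "0 0.01 -0.004 0 0" --pt "0 0.006 -0.002 0 0" --pt "0 0.004 0 0 0" --pt "0 0 0 0 0" --pt "0 0 0 0 0"

```text
clock: 1.88
tool_pos: [0.5134, 0.0653, 0.0888]
eef_rot: [0.556, 0.436, -0.556, 0.437]
contact_force: [-0.0, -0.1, -0.4]
opening: 0.008
```

Request:
arm_command --pt "0 0.004 0 0 0" --pt "0 0.003 0 0 0" --pt "0 0.001 0 0 0" --pt "0 0 0 0 0"

```text
clock: 2.38
tool_pos: [0.5132, 0.0653, 0.0806]
eef_rot: [-0.556, -0.437, 0.556, -0.437]
contact_force: [0.0, 0.0, -0.6]
opening: 0.004
```

Request:
arm_command --pt "0 0.001 0 0 0" --pt "0 0.001 0 0 0" --pt "0 0 0 0 0"

```text
clock: 2.75
tool_pos: [0.5132, 0.0653, 0.0787]
eef_rot: [0.556, 0.437, -0.556, 0.437]
contact_force: [-0.2, 0.4, 0.4]
opening: 0.007
```

Request:
arm_command --pt "0 0.001 0 0 0" --pt "0 0 0 0 0"

```text
clock: 3.0
tool_pos: [0.5133, 0.0653, 0.0779]
eef_rot: [0.556, 0.436, -0.556, 0.437]
contact_force: [-0.8, -0.4, 3.4]
opening: 0.003
```

Request:
arm_command --pt "0 0.001 0 0 0" --pt "0 0.0005 0 0 0" --pt "0 0 0 0 0"

```text
clock: 3.38
tool_pos: [0.5133, 0.0653, 0.0767]
eef_rot: [0.556, 0.436, -0.556, 0.437]
contact_force: [-1.5, -0.8, 8.4]
opening: 0.004
```

Request:
arm_command --pt "0 0.0012 0 0 0" --pt "0 0 0 0 0" --pt "0 0 0 -0.004 0" --pt "0 0 0 -0.006 0" --pt "0 0 0 0 0"

```text
clock: 4.0
tool_pos: [0.5151, 0.0728, 0.0759]
eef_rot: [-0.556, -0.435, 0.558, -0.437]
contact_force: [-1.3, -4.8, 11.8]
opening: 0.002
```

```bash
cat > bl.py <<'E'
from h import *
from plant import r
import sys
st=r.get_state()
for n in ["wrist","scene"]:
    c,M=cam(r,n,st);im,d=r.snapshot(n);cv2.imwrite(f"pics/{sys.argv[1]}_{n}.png",im[:,:,::-1])
    m=mask(im,*COL["blue"]);nn,l,s,ce=cv2.connectedComponentsWithStats(m)
    for i in range(1,nn):
        if s[i,4]<200: continue
        v,u=np.where(l==i);p=plane(c,M,u,v,0.078)-np.array([.513,.0603,.078])
        a=np.array([[.971,-.2375],[.2375,.971]]);q=p[:,:2]@a.T*1000
        if abs(np.median(q,0)).max()<150: print(n,s[i,4],"magx",np.percentile(q[:,0],[1,99]).round(1),"magy",np.percentile(q[:,1],[1,99]).round(1))
E
python3 bl.py c; cat > /dev/null
```

```text
wrist 16772 magx [-39.8  39.2] magy [ 5.4 57.8]
scene 1217 magx [-39.   38.1] magy [-48.8  47.9]
```

Request:
arm_command --pt "0 0 0 -0.005 0" --pt "0 0 0 -0.005 0" --pt "0 0 0 -0.005 0" --pt "0 0 0 -0.005 0" --pt "0 0 0 0 0"

```text
clock: 4.72
tool_pos: [0.5199, 0.0921, 0.0759]
eef_rot: [-0.556, -0.435, 0.558, -0.437]
contact_force: [-2.7, -3.5, 12.3]
opening: 0.004
```

```bash
python3 bl.py d
```

```text
wrist 16766 magx [-39.8  39.2] magy [25.3 77.7]
scene 1182 magx [-39.1  38.2] magy [-29.1  67.7]
```

Request:
arm_command --pt "0 0 0 -0.005 0" --pt "0 0 0 -0.006 0" --pt "0 0 0 -0.006 0" --pt "0 0 0 -0.006 0" --pt "0 0 0 -0.006 0" --pt "0 0 0 -0.006 0" --pt "0 0 0 0 0"

```text
clock: 5.7
tool_pos: [0.5282, 0.1263, 0.0759]
eef_rot: [-0.556, -0.435, 0.557, -0.437]
contact_force: [-2.9, -4.1, 12.8]
opening: 0.003
```

Request:
arm_command --pt "0 0 0 -0.005 0" --pt "0 0 0 -0.005 0" --pt "0 0 0 -0.005 0" --pt "0 0 0 -0.005 0" --pt "0 0 0 -0.003 0" --pt "0 0 0 0 0"

```text
clock: 6.45
tool_pos: [0.5336, 0.1482, 0.0758]
eef_rot: [-0.555, -0.435, 0.558, -0.437]
contact_force: [-2.4, -3.9, 12.1]
opening: 0.003
```

```bash
python3 bl.py e
```

```text
wrist 16774 magx [-39.9  39.1] magy [ 82.9 135.4]
scene 1053 magx [-39.   38.1] magy [ 28.3 126.7]
```

Request:
arm_command --pt "0 0 0 -0.003 0" --pt "0 0 0 -0.003 0" --pt "0 0 0 0 0"

```text
clock: 6.92
tool_pos: [0.535, 0.1539, 0.0758]
eef_rot: [-0.555, -0.435, 0.558, -0.437]
contact_force: [-1.5, -3.7, 11.7]
opening: 0.007
```

Request:
arm_command --pt "0 -0.003 0 0 0" --pt "0 -0.02 0 0 0" --pt "0 -0.05 0 0 0" --pt "0.035 -0.05 0.015 0.05 0" --pt "0.035 -0.02 0.02 0.058 0" --pt "0.035 0 0.02 0.06 0" --pt "0.035 0 0.02 0.06 0" --pt "0.035 0 0.02 0.06 0" --pt "0.035 0 0.02 0.06 0" --pt "0.035 0 0.01 0.058 0" --pt "0.035 0 0 0 0" --pt "0.035 0 0 0 0"

```text
clock: 8.43
tool_pos: [0.5597, -0.2545, 0.2102]
eef_rot: [0.556, 0.437, -0.556, 0.436]
contact_force: [-0.3, 1.4, -0.2]
opening: 0.397
```

Run:
```python
from h import *
from plant import r
st=r.get_state();print(st["tool_pos"],st["qd"].round(3))
for n in ["wrist","scene"]:
    c,M=cam(r,n,st);im,d=r.snapshot(n);cv2.imwrite(f"pics/f_{n}.png",im[:,:,::-1]);np.savez(f"pics/f_{n}.npz",im=im,d=d,M=M)
    for k in ["yellow","orange"]:
        m=mask(im,*COL[k]);nn,l,s,ce=cv2.connectedComponentsWithStats(m)
        for i in range(1,nn):
            if s[i,4]<100: continue
            v,u=np.where(l==i);p=pts(c,M,d,u,v)
            if p[:,0].max()>.8: continue
            top=p[:,2]>np.percentile(p[:,2],97)-.004
            print(n,k,s[i],np.median(p,0).round(3),"ztop",np.percentile(p[:,2],97).round(4),cv2.minAreaRect((p[top,:2]*1000).astype(np.float32)))
```

```text
[ 0.55967829 -0.25451176  0.21022702] [-0.033 -0.007 -0.025  0.009 -0.001 -0.     0.   ]
wrist yellow [269 240  24  15 293] [ 0.512 -0.283  0.026] ztop 0.0271 ((537.4353637695312, -229.984619140625), (137.18873596191406, 24.550582885742188), 63.7574462890625)
scene yellow [283 173  34  27 359] [0.71  0.155 0.019] ztop 0.0251 ((420.6239013671875, -219.47286987304688), (1028.41015625, 60.59981918334961), 51.86836624145508)
scene yellow [383 347  21  24 276] [ 0.507 -0.287  0.024] ztop 0.0268 ((296.33251953125, -435.9608154296875), (549.8677978515625, 26.455318450927734), 35.19570541381836)
scene orange [309 326  30  28 494] [ 0.46  -0.199  0.018] ztop 0.0352 ((277.30517578125, -399.9726867675781), (569.9713745117188, 22.620452880859375), 48.301246643066406)
scene orange [535 349  38  47 316] [ 0.667 -0.442  0.011] ztop 0.0125 ((395.2259826660156, -511.858154296875), (658.3612670898438, 26.729991912841797), 14.13999080657959)
scene orange [544 363  51  40 316] [ 0.651 -0.473  0.01 ] ztop 0.0129 ((394.44952392578125, -522.6052856445312), (650.4921875, 38.570377349853516), 11.297627449035645)
scene orange [598 387  42  42 250] [ 0.676 -0.531  0.011] ztop 0.0126 ((398.28826904296875, -559.2329711914062), (644.1524047851562, 24.236560821533203), 6.050879955291748)
scene orange [607 417  33  21 177] [ 0.642 -0.553  0.01 ] ztop 0.0125 ((646.022216796875, -552.0242309570312), (13.595467567443848, 55.098697662353516), 68.99108123779297)
```

View pics/f_wrist.png

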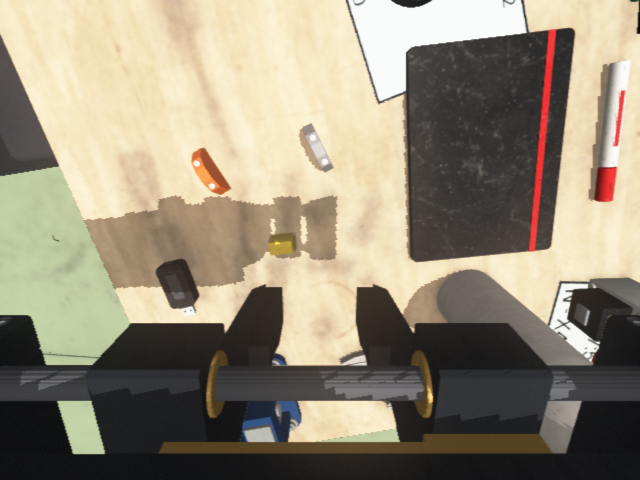

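Run:
```python
from h import *
from plant import r
f=np.load("pics/f_wrist.npz");im,d,M=f["im"],f["d"],f["M"];c=r.calibration("wrist")
a=cv2.resize(im[190:300,220:380],None,fx=5,fy=5,interpolation=cv2.INTER_NEAREST);cv2.imwrite("pics/f_crop.png",a[:,:,::-1])
print("opening",r.get_state()["opening"])
```

```text
opening 0.39622501826103873
```

View pics/f_crop.png

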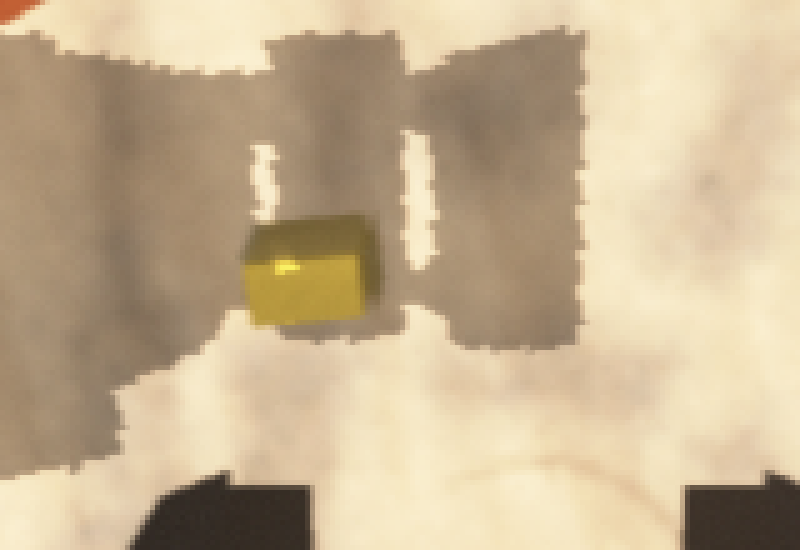

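View pics/f_scene.png

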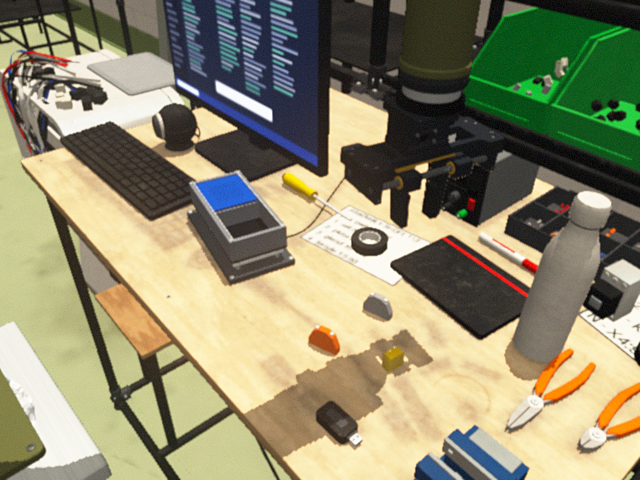

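Run:
```python
from h import *
from plant import r
f=np.load("pics/f_wrist.npz");M=f["M"];c=r.calibration("wrist")
k=np.array([(243,264),(359,253),(367,316),(252,327)])/5+[220,190]-.4
p=plane(c,M,k[:,0],k[:,1],.027)[:,:2];print(p.round(4),p.mean(0))
e=np.diff(np.vstack([p,p[:1]]),axis=0);print(np.linalg.norm(e,axis=1).round(4),np.degrees(np.arctan2(e[:,1],e[:,0])).round(1))
# bright threshold fit
im=f["im"];m=mask(im,(22,150,150),(33,255,255));m[:235]=0;m[260:]=0;m[:,:260]=0;m[:,300:]=0
v,u=np.where(m>0);q=plane(c,M,u,v,.027)[:,:2];print(len(q),cv2.minAreaRect((q*1000).astype(np.float32)),q.mean(0))
# terminals/ local objects via tool coordinates
st=r.get_state();print(st["tool_pos"],st["eef_rot"])
```

```text
[[ 0.501  -0.2744]
 [ 0.5245 -0.2777]
 [ 0.5225 -0.2912]
 [ 0.4989 -0.288 ]] [ 0.51171403 -0.28279765]
[0.0237 0.0137 0.0238 0.0138] [ -8.  -98.3 172.1  81.3]
281 ((511.7456359863281, -282.2981262207031), (14.181136131286621, 22.966327667236328), 82.36343383789062) [ 0.51170312 -0.28248816]
[ 0.56023229 -0.25300023  0.21050666] [ 0.55597519  0.43789993 -0.55514066  0.43698294]
```

Request:
arm_command --pt "0.046 0 0 0 -0.1" --pt "0.046 0.03 -0.022 0.018 0" --pt "0.046 0.05 -0.022 0.018 0" --pt "0.046 0.05 0 0 0" --pt "0.046 0.02 0 0 0" --pt "0.046 0 0 0 0" --pt "0.046 0 0 0 0"

```text
clock: 9.4
tool_pos: [0.5123, -0.2842, 0.0617]
eef_rot: [0.534, 0.464, -0.533, 0.465]
contact_force: [-0.1, -0.7, 0.0]
opening: 0.521
```

Run:
```python
from h import *
from plant import r
st=r.get_state();T=R.from_quat(st["eef_rot"]).as_matrix();print(st["tool_pos"],st["opening"]*88.1);print(T.round(3))
print("need tool shift",(T.T@(np.array([.5117,-.2826,.006])-st["tool_pos"])).round(4))
im,d=r.snapshot("scene");cv2.imwrite("pics/g.png",cv2.resize(im[280:420,280:480],None,fx=4,fy=4)[:,:,::-1])
```

```text
[ 0.51233934 -0.28421635  0.06165519] 45.8644345895999
[[ 0.002  0.99  -0.138]
 [-0.    -0.138 -0.99 ]
 [-1.     0.002 -0.   ]]
need tool shift [ 0.0557 -0.001  -0.0015]
```

View pics/g.png

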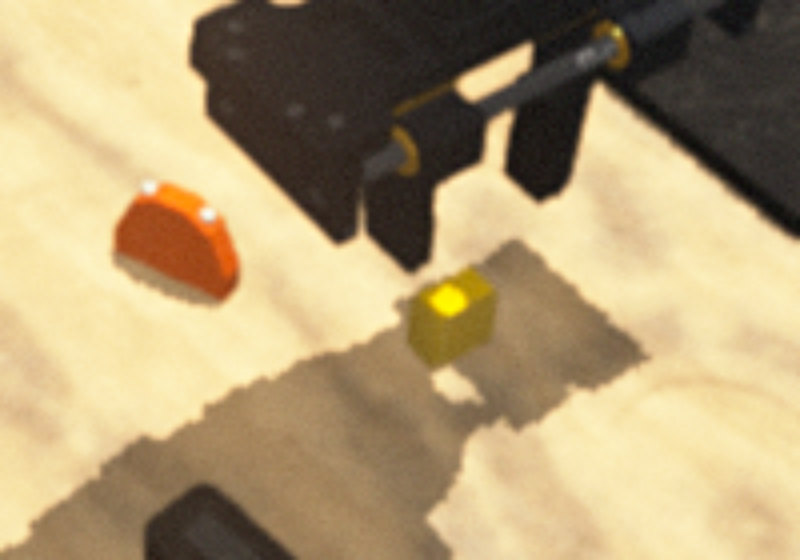

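Request:
arm_command --pt "0.046 0.02 -0.001 -0.0015 0" --pt "0.046 0.02 0 0 0" --pt "0.046 0.015 0 0 0" --pt "0.046 0 0 0 0" --pt "0.02 0 0 0 0" --pt "0.02 0 0 0 0" --pt "0.02 0 0 0 0" --pt "0.02 0 0 0 0" --force 12

```text
clock: 10.45
tool_pos: [0.5108, -0.2837, 0.0062]
eef_rot: [0.534, 0.463, -0.534, 0.464]
contact_force: [-0.2, -1.4, 4.2]
opening: 0.318
```

Request:
arm_command --pt "0.02 -0.01 0 0 0" --pt "0.02 -0.03 0 0 0" --pt "0.02 -0.05 0 0 0" --pt "0.02 -0.05 0 0 0" --pt "0.02 0 0 0 0"

```text
clock: 11.08
tool_pos: [0.5126, -0.2846, 0.1499]
eef_rot: [0.535, 0.461, -0.533, 0.466]
contact_force: [-0.9, 0.4, -0.9]
opening: 0.321
```

Run:
```python
from h import *
from plant import r
st=r.get_state();print(st["opening"]*88.1)
im,d=r.snapshot("scene");cv2.imwrite("pics/i.png",cv2.resize(im[180:380,280:480],None,fx=3,fy=3)[:,:,::-1])
c,M=cam(r,"scene")
cv2.imwrite("pics/i2.png",cv2.resize(im[150:290,170:310],None,fx=4,fy=4)[:,:,::-1])
v,u=np.mgrid[150:290,170:310];v=v.ravel();u=u.ravel()
p=pts(c,M,d,u,v)-np.array([.513,.0603,0]);a=np.array([[.971,-.2375],[.2375,.971]]);q=p[:,:2]@a.T*1000;z=p[:,2]
for lo,hi in [(.03,.045),(.072,.084)]:
    k=(z>lo)&(z<hi)&(abs(q[:,0])<60)&(q[:,1]>-70)&(q[:,1]<180)
    print(lo,k.sum(),np.percentile(q[k],[2,50,98],axis=0).round(1).tolist(),np.median(z[k]))
for y in range(-66,170,6):
    k=(abs(q[:,0])<12)&(abs(q[:,1]-y)<3)
    if k.any(): print(y,np.percentile(z[k],[10,50,90]).round(3),end="; ")
```

```text
28.29369597366176
0.03 1158 [[-49.1, -61.6], [1.1, 13.4], [43.9, 111.4]] 0.03740307661996112
0.072 2518 [[-48.8, -60.4], [-2.3, 69.0], [49.2, 145.5]] 0.0765758598679151
-66 [-0.001  0.01   0.012]; -60 [0.035 0.055 0.074]; -54 [0.01  0.022 0.076]; -48 [0.01  0.012 0.024]; -42 [0.01  0.01  0.011]; 0 [0.036 0.037 0.038]; 6 [0.035 0.037 0.037]; 12 [0.035 0.037 0.038]; 18 [0.035 0.037 0.038]; 24 [0.035 0.037 0.038]; 30 [0.035 0.037 0.037]; 36 [0.037 0.052 0.071]; 42 [0.04  0.061 0.076]; 48 [0.075 0.077 0.078]; 54 [0.075 0.077 0.078]; 60 [0.076 0.077 0.077]; 66 [0.075 0.077 0.078]; 72 [0.076 0.077 0.078]; 78 [0.076 0.077 0.078]; 84 [0.076 0.077 0.078]; 90 [0.075 0.077 0.078]; 96 [0.076 0.077 0.078]; 102 [0.075 0.076 0.078]; 108 [0.076 0.077 0.078]; 114 [0.075 0.076 0.078]; 120 [0.075 0.076 0.077]; 126 [0.075 0.077 0.077]; 132 [0.076 0.077 0.078]; 138 [0.076 0.076 0.077]; 144 [0.075 0.076 0.078]; 150 [0.076 0.076 0.077];
```

View pics/i.png

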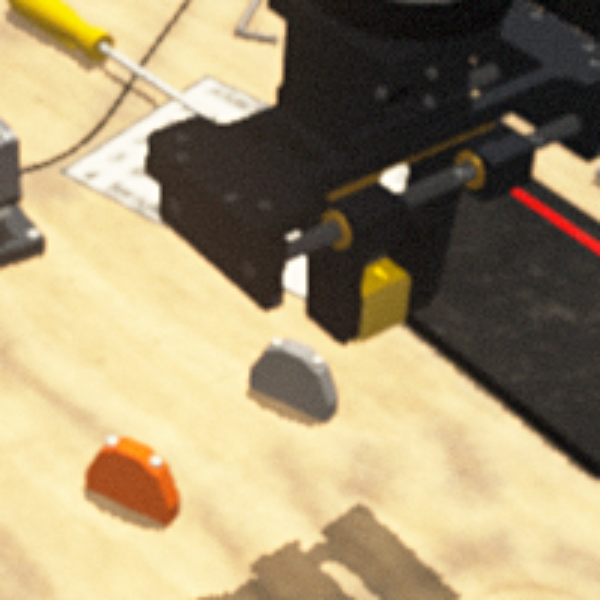

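View pics/i2.png

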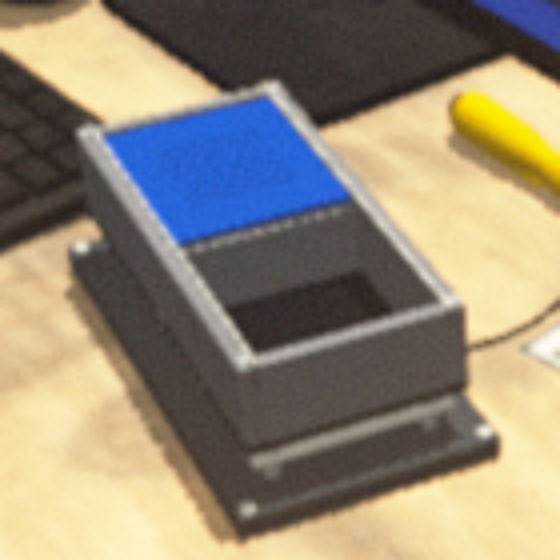

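Request:
arm_command --pt "0.02 0 0 -0.02 0.1" --pt "0.02 0 -0.016 -0.05 0" --pt "0.02 0 -0.016 -0.06 0" --pt "0.02 0 -0.016 -0.06 0" --pt "0.02 0 -0.016 -0.06 0" --pt "0.02 0 -0.01 -0.05 0" --pt "0.02 0 -0.007 -0.027 0" --pt "0.02 0 0 0 0" --pt "0.02 0 0 0 0"

```text
clock: 12.25
tool_pos: [0.5067, 0.0521, 0.1449]
eef_rot: [-0.556, -0.436, 0.557, -0.436]
contact_force: [0.1, -0.2, -0.1]
opening: 0.316
```

```bash
cat > chk.py <<'E'
from h import *
from plant import r
import sys
st=r.get_state();T=R.from_quat(st["eef_rot"]).as_matrix();print(st["tool_pos"],st["opening"]*88.1)
print(T.round(3))
print("need tool shift",(T.T@(np.array([.5112,.0531,.0455])-st["tool_pos"])).round(4))
for n in ["scene","wrist"]:
    im,d=r.snapshot(n);cv2.imwrite(f"pics/{sys.argv[1]}_{n}.png",(cv2.resize(im[140:290,160:340],None,fx=4,fy=4) if n=="scene" else im)[:,:,::-1])
E
python3 chk.py j
```

```text
[0.506656   0.05212039 0.14493326] 27.829123982978146
[[-0.002  0.971 -0.239]
 [-0.002 -0.239 -0.971]
 [-1.    -0.001  0.002]]
need tool shift [ 0.0994  0.0043 -0.0022]
```

View pics/j_wrist.png

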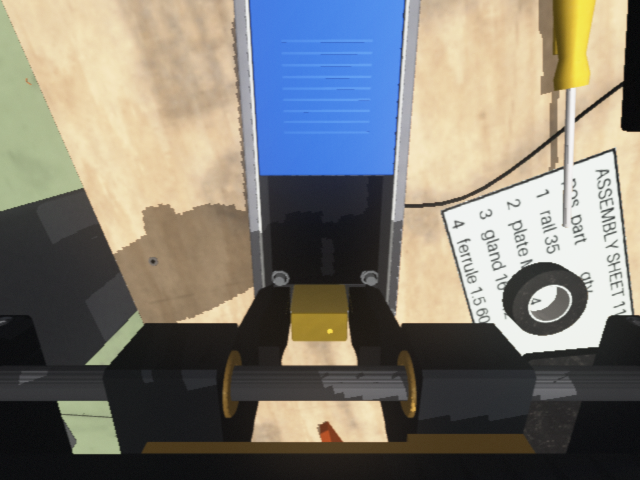

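View pics/j_scene.png

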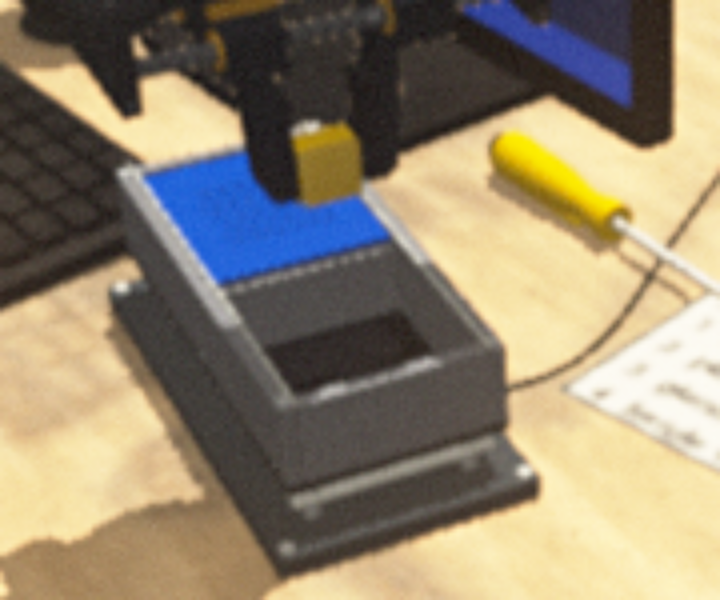

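Request:
arm_command --pt "0.02 0.01 0.004 -0.002 0" --pt "0.02 0.02 0 0 0" --pt "0.02 0.018 0 0 0" --pt "0.02 0 0 0 0"

```text
clock: 12.85
tool_pos: [0.511, 0.0541, 0.0962]
eef_rot: [-0.556, -0.437, 0.557, -0.436]
contact_force: [-0.9, -0.8, -0.2]
opening: 0.319
```

```bash
python3 chk.py k
```

```text
[0.51098975 0.05406054 0.09620672] 28.14418659794096
[[-0.003  0.971 -0.239]
 [-0.001 -0.239 -0.971]
 [-1.    -0.003  0.001]]
need tool shift [0.0507 0.0006 0.0008]
```

View pics/k_wrist.png

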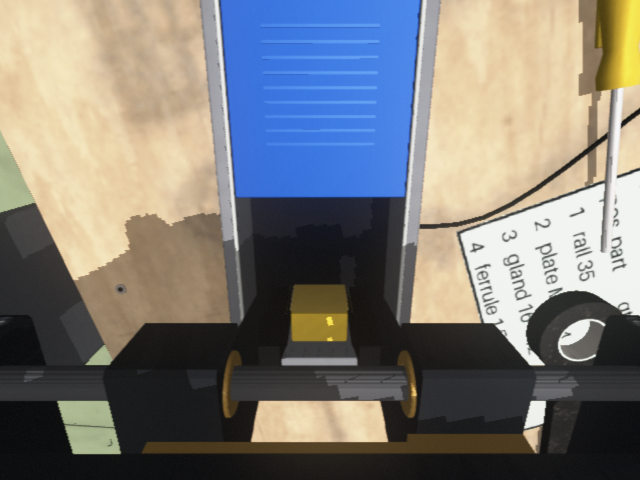

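View pics/k_scene.png

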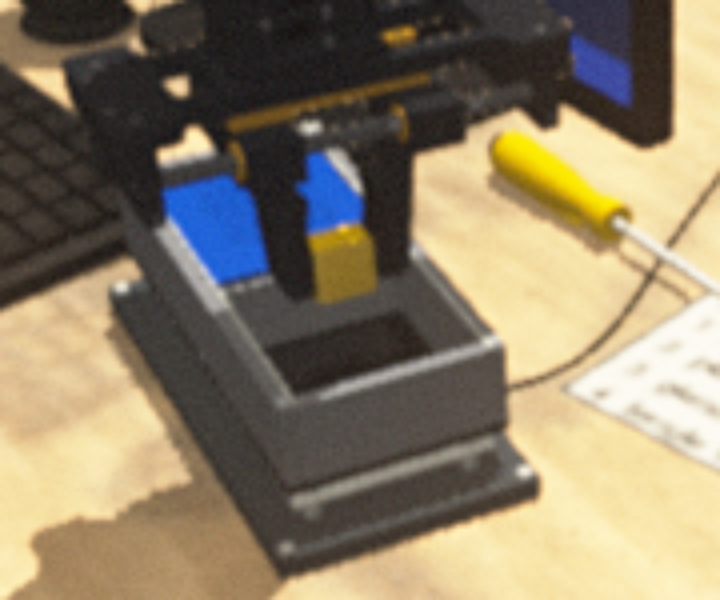

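Request:
arm_command --pt "0.02 0.01 0.0005 0.001 0" --pt "0.02 0.015 0 0 0" --pt "0.02 0.013 0 0 0" --pt "0.02 0.008 0 0 0" --pt "0.02 0 0 0 0" --pt "0.02 0 0 0 0"

```text
clock: 13.7
tool_pos: [0.5122, 0.0539, 0.0518]
eef_rot: [0.556, 0.437, -0.556, 0.437]
contact_force: [0.6, 0.3, -0.2]
opening: 0.316
```

Request:
arm_command --pt "0.02 0.002 0 0 0" --pt "0.02 0.002 0 0 0" --pt "0.02 0 0 0 0"

```text
clock: 14.08
tool_pos: [0.512, 0.0538, 0.0476]
eef_rot: [0.556, 0.437, -0.556, 0.437]
contact_force: [0.3, 0.0, -0.5]
opening: 0.316
```

Request:
arm_command --pt "0.02 0.001 0 0 0" --pt "0.02 0.001 0 0 0" --pt "0.02 0 0 0 0"

```text
clock: 14.45
tool_pos: [0.512, 0.0537, 0.0456]
eef_rot: [-0.556, -0.437, 0.556, -0.437]
contact_force: [-0.0, 0.0, -1.0]
opening: 0.313
```

Request:
arm_command --pt "0.02 0.001 0 0 0" --pt "0.02 0 0 0 0"

```text
clock: 14.7
tool_pos: [0.5119, 0.0538, 0.0446]
eef_rot: [-0.556, -0.437, 0.556, -0.437]
contact_force: [0.7, 0.1, -0.4]
opening: 0.316
```

Request:
arm_command --pt "0.02 0.001 0 0 0" --pt "0.02 0 0 0 0"

```text
clock: 14.95
tool_pos: [0.5121, 0.0537, 0.0437]
eef_rot: [0.556, 0.436, -0.556, 0.437]
contact_force: [-0.4, 0.5, 1.5]
opening: 0.316
```

Request:
arm_command --pt "0.035 0 0 0 0" --pt "0.035 0 0 0 0" --pt "0.035 0 0 0 0"

```text
clock: 15.32
tool_pos: [0.512, 0.0537, 0.0436]
eef_rot: [0.556, 0.437, -0.556, 0.437]
contact_force: [0.4, 0.4, -0.2]
opening: 0.397
```

```bash
python3 chk.py l
```

```text
[0.51203045 0.05371752 0.04362497] 34.98132253186752
[[ 0.     0.971 -0.238]
 [-0.    -0.238 -0.971]
 [-1.     0.    -0.   ]]
need tool shift [-0.0019 -0.0007  0.0008]
```

View pics/l_wrist.png

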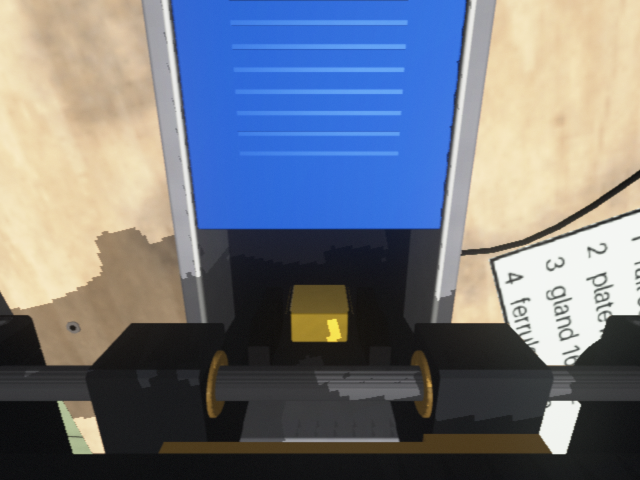

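Request:
arm_command --pt "0.035 -0.01 0 0 0" --pt "0.035 -0.02 0 0 0" --pt "0.035 -0.04 0 0 0" --pt "0 -0.03 0 -0.02 0" --pt "0 0 0 -0.04 0" --pt "0 0 0 -0.04 0" --pt "0 0 0 0 0"

```text
clock: 16.3
tool_pos: [0.5362, 0.1556, 0.1444]
eef_rot: [0.556, 0.439, -0.554, 0.438]
contact_force: [-0.7, -0.2, 0.1]
opening: 0.003
```

```bash
python3 chk.py m; python3 bl.py m2
```

```text
[0.53619951 0.15557344 0.14444347] 0.28196768139175354
[[ 0.002  0.973 -0.232]
 [ 0.004 -0.232 -0.973]
 [-1.     0.001 -0.004]]
need tool shift [ 0.0985 -0.0007  0.1059]
wrist 14815 magx [-40.4  39.7] magy [ 46.2 139.8]
scene 1289 magx [-37.8  39.4] magy [ 38.2 136.1]
```

View pics/m_wrist.png

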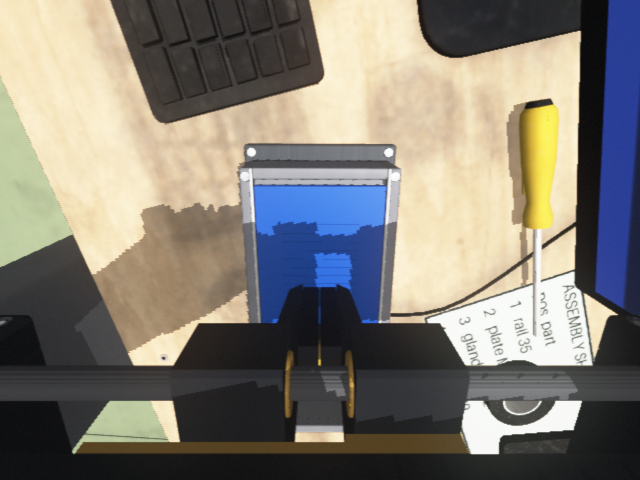

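View pics/m_scene.png

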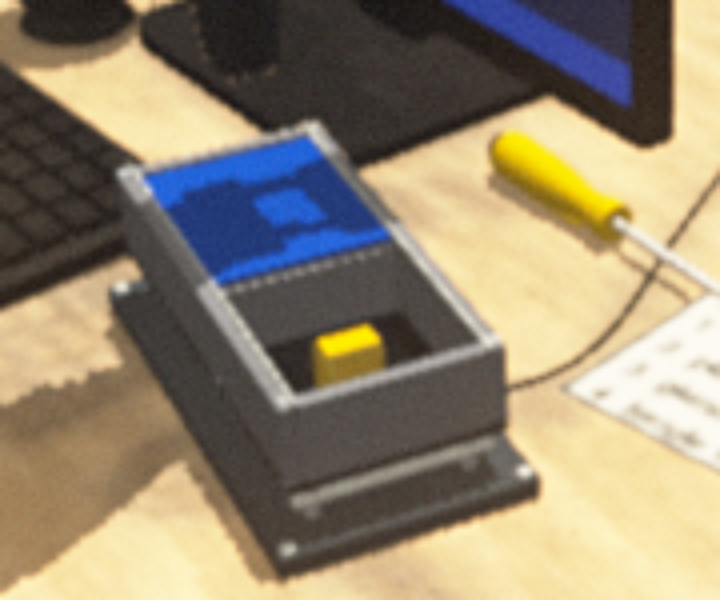

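Request:
arm_command --pt "0 0.02 0 0 0" --pt "0 0.025 0 0 0" --pt "0 0.012 0 0 0" --pt "0 0.006 0 0 0" --pt "0 0 0 0 0" --pt "0 0 0 0 0"

```text
clock: 17.25
tool_pos: [0.5362, 0.151, 0.0813]
eef_rot: [0.557, 0.436, -0.556, 0.437]
contact_force: [0.4, -0.0, -0.5]
opening: 0.005
```

Request:
arm_command --pt "0 0.001 0 0 0" --pt "0 0.001 0 0 0" --pt "0 0.001 0 0 0" --pt "0 0 0 0 0"

```text
clock: 17.75
tool_pos: [0.5359, 0.151, 0.0778]
eef_rot: [0.556, 0.437, -0.556, 0.437]
contact_force: [-0.0, 0.1, 1.5]
opening: 0.005
```

Request:
arm_command --pt "0 0.001 0 0 0" --pt "0 0.001 0 0 0" --pt "0 0 0 0 0"

```text
clock: 18.12
tool_pos: [0.536, 0.151, 0.0764]
eef_rot: [0.557, 0.436, -0.556, 0.437]
contact_force: [-2.5, -0.5, 9.1]
opening: 0.006
```

Request:
arm_command --pt "0 0.0009 0 0 0" --pt "0 0 0 0 0" --pt "0 0 0 0.004 0" --pt "0 0 0 0.005 0" --pt "0 0 0 0.005 0" --pt "0 0 0 0 0"

```text
clock: 18.88
tool_pos: [0.5335, 0.1408, 0.0761]
eef_rot: [0.558, 0.438, -0.554, 0.437]
contact_force: [-1.4, 5.7, 10.2]
opening: 0.008
```

```bash
python3 bl.py n
```

```text
wrist 17867 magx [-39.9  39.2] magy [ 75.7 130.6]
scene 1038 magx [-38.9  38.3] magy [ 23.9 120.4]
```

Request:
arm_command --pt "0 0.0005 0 0.005 0" --pt "0 0 0 0.005 0" --pt "0 0 0 0.006 0" --pt "0 0 0 0.006 0" --pt "0 0 0 0.006 0" --pt "0 0 0 0.006 0" --pt "0 0 0 0 0"

```text
clock: 19.85
tool_pos: [0.5253, 0.1074, 0.0756]
eef_rot: [0.558, 0.438, -0.554, 0.437]
contact_force: [-1.3, 5.0, 13.2]
opening: 0.002
```

```bash
python3 bl.py o
```

```text
wrist 17887 magx [-39.7  39.2] magy [41.6 96.4]
scene 1106 magx [-39.2  38.1] magy [-10.2  85.9]
```

Request:
arm_command --pt "0 0 0 0.005 0" --pt "0 0 0 0.006 0" --pt "0 0 0 0.006 0" --pt "0 0 0 0.006 0" --pt "0 0 0 0.006 0" --pt "0 0 0 0.006 0" --pt "0 0 0 0.004 0" --pt "0 0 0 0 0"

```text
clock: 20.95
tool_pos: [0.516, 0.0694, 0.0755]
eef_rot: [0.557, 0.438, -0.554, 0.437]
contact_force: [-2.4, 6.1, 12.2]
opening: 0.008
```

```bash
python3 bl.py p
```

```text
wrist 17921 magx [-39.7  39.2] magy [ 2.6 57.3]
scene 1195 magx [-39.2  38.1] magy [-48.7  47. ]
```

Request:
arm_command --pt "0 0 0 0.003 0" --pt "0 0 0 0.003 0" --pt "0 0 0 0 0"

```text
clock: 21.42
tool_pos: [0.5147, 0.0638, 0.0755]
eef_rot: [0.557, 0.438, -0.554, 0.437]
contact_force: [-1.4, 6.1, 13.5]
opening: 0.007
```

Request:
arm_command --pt "0 0 0 0.002 0" --pt "0 0 0 0.002 0" --pt "0 0 0 0 0"

```text
clock: 21.8
tool_pos: [0.5139, 0.0604, 0.0755]
eef_rot: [0.558, 0.438, -0.554, 0.437]
contact_force: [-1.9, 6.3, 13.5]
opening: 0.003
```

```bash
python3 bl.py q
```

```text
wrist 18041 magx [-39.7  39.2] magy [-6.7 48.1]
scene 1154 magx [-39.2  38.2] magy [-55.   38.1]
```

Request:
arm_command --pt "0 0 0 0.002 0" --pt "0 0 0 0.001 0" --pt "0 0 0 0 0"

```text
clock: 22.28
tool_pos: [0.5139, 0.0584, 0.0756]
eef_rot: [0.558, 0.438, -0.553, 0.437]
contact_force: [0.3, 7.5, 13.1]
opening: 0.004
```

```bash
python3 bl.py s
```

```text
wrist 18792 magx [-39.7  39.2] magy [-8.6 48. ]
scene 1142 magx [-39.2  38.3] magy [-54.6  38.5]
```

View pics/s_wrist.png

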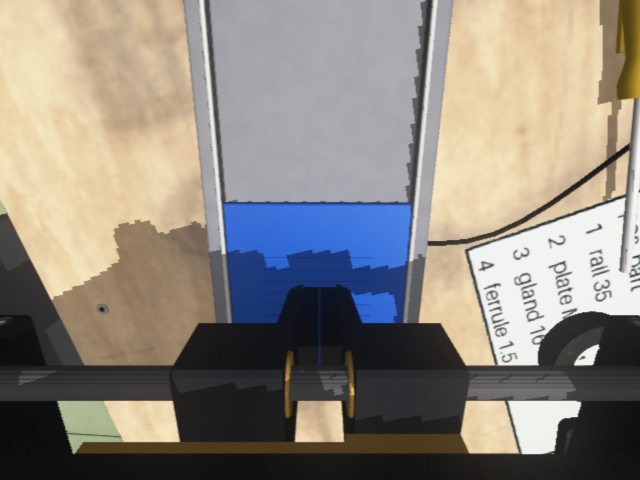

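Request:
arm_command --pt "0 0 0 0.002 0" --pt "0 0 0 0 0"

```text
clock: 22.62
tool_pos: [0.5138, 0.0564, 0.0756]
eef_rot: [0.558, 0.438, -0.553, 0.437]
contact_force: [-0.7, 8.2, 12.0]
opening: 0.008
```

```bash
python3 bl.py t
```

```text
wrist 19599 magx [-39.8  39.2] magy [-10.6  48. ]
scene 1129 magx [-39.2  38.4] magy [-54.6  38.2]
```

Request:
arm_command --pt "0 -0.004 0 0 0" --pt "0 -0.02 0 0 0" --pt "0 -0.05 0 0 0" --pt "0 -0.05 0 0 0" --pt "0 -0.02 0.02 0.05 0" --pt "0 0 0.02 0.06 0" --pt "0 0 0.02 0.06 0" --pt "0 0 0 0 0" --pt "0 0 0 0 0"

```text
clock: 23.85
tool_pos: [0.5288, -0.1257, 0.2178]
eef_rot: [-0.556, -0.437, 0.556, -0.436]
contact_force: [0.0, -0.6, -1.1]
opening: 0.006
```

```bash
python3 bl.py v
python3 - <<'E'
from h import *
from plant import r
im=cv2.imread("pics/v_scene.png");cv2.imwrite("pics/v_crop.png",cv2.resize(im[140:290,160:340],None,fx=4,fy=4))
# first picture with same measure
c,M=cam(r,"scene");a=np.array([[.971,-.2375],[.2375,.971]])
for f in ["a","v"]:
    m=mask(cv2.imread(f"pics/{f}_scene.png")[:,:,::-1],*COL["blue"]);m[:,:195]=0;m[:170]=0;m[:,300:]=0;m[290:]=0
    v,u=np.where(m>0);q=(plane(c,M,u,v,.0785)[:,:2]-[.513,.0603])@a.T*1000
    k=abs(q[:,0])<20;print(f,len(q),np.percentile(q[k,1],[1,99]),q.mean(0))
E
```

```text
wrist 6937 magx [-40.1  39.8] magy [-51.1 -12.1]
scene 1513 magx [-37.8  39.9] magy [-51.3  42.4]
a 1508 [-50.72374139  43.39581979] [-0.17779423 -4.98206359]
v 1513 [-51.99209686  41.63204645] [ 0.10941131 -6.66036315]
```

View pics/v_crop.png

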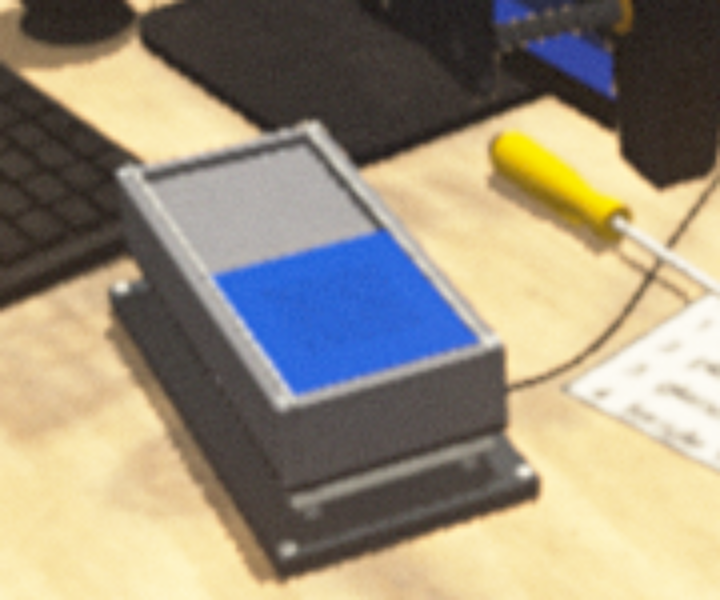

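View pics/v_scene.png

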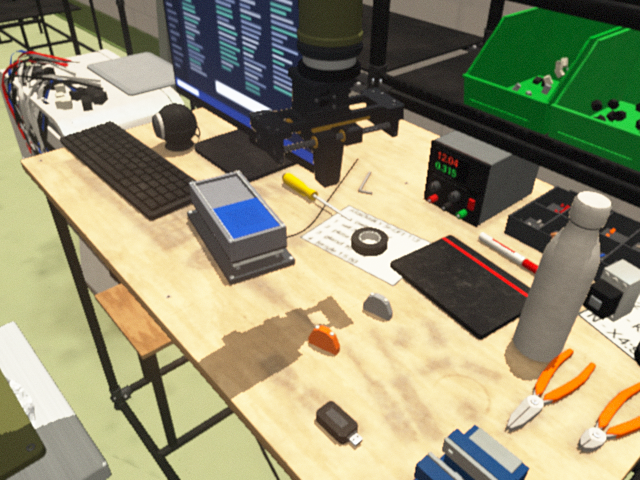

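```bash
python3 -c "
from plant import r
print(r.get_state()['clock'],r.finish_job())"
```

```text
the job is handed in; nothing more can be done
23.95 None
```

I dragged the cover open, stood the relay in the pocket and let go, then dragged the cover home again. I handed the job in at about 24 s of the 69 s allowed.

- **Opening:** the fingertips touched the cover at about 78.5 mm above the bench. Dragging it moved the fingertips about 91 mm with 12–13 N of press. I did not drive it against the open stop, but the pictures showed the pocket clear.
- **Relay:** I gripped it across its 28 mm side and lowered it until it was at or just above the pocket floor, where the force reading was too small to tell. I opened the fingers by 7 mm; after they lifted away, the picture showed it standing upright near the pocket centre. I could not see it once the cover was shut.
- **Closing:** the cover followed the fingertips until it stopped. The last 4 mm of pull slipped over it at about 8 N while its back edge stayed put. The final picture shows it up against the front wall, 1–2 mm nearer home than at the start.
- **Limits:** the highest combined force I read on the magazine was about 15 N, against the 20 N limit. These were readings at the end of each move, so a short peak in between would not show. By eye, the bystanders look unmoved in the final picture, and the arm was clear of everything.

My position measurements had small disagreements. The scene camera read the box top about 2 mm lower than touch did, and the cover's back edge differed by several mm between the wrist and scene views. I relied on touch for the height and on the slip for the home position.

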